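# Deburr the cut end of the short mounting post

## Task

Take the deburring tool from its stand and deburr the inner edge of the shorter of the two open mounting posts: put the blade into the post's mouth, bring it lightly against the edge on the side where the black cable gland sits on the base plate, and run it clockwise (seen from above) all the way round the edge, keeping contact, until it is back at the gland side. Then stand the tool upright in its stand again and let go.

Things in the scene. Friction and masses are not known exactly. Their poses are not given: they have to be found in the camera images.
- deburrer: Hand deburring tool, 0.17 kg, upright in its stand, blade down. Origin: middle of the black square handle (26 x 26 mm, 70 long; x, y square to its flats, z up): grip here, 40 N or more. Collar 44 mm wide, underside 43 mm below origin; sprung neck, pivot 62 mm below. The thin blade leans up to 0.24 rad any way and springs back: pushed 15 mm above its tip it gives 4 mm per N, 13 mm at most.
- blade_tip (a point): Tip of the thin steel blade, on its axis: 135 mm below the handle's middle when the neck is straight. The blade tapers from 7 mm across at the tip to 12 mm across 37 mm higher up; above that is an 8 mm shank.
- short_post: The shorter post: fixed steel tube, outside 60, bore 52 mm, open at the top, rim 90 mm above the table (the taller one: 140), on a grey plate 140 x 110 x 12 mm. Origin: tube axis at table height; z up; x points to the black cable gland, 32 mm high, on the plate 66 mm from the axis. Clockwise from above runs +x, -y, -x, +y. Work with the tip 5 to 40 mm below the rim; 15 is good.
- tool_stand: The tool's stand, fixed: upright aluminium tube, outside 40, bore 32 mm, top 110 mm above the table, on a black foot 80 x 80 mm. Origin: tube axis at table height; z up. The blade hangs in the bore and the collar rests on the tube's top, the handle's middle then 153 mm above the table.
Things that resemble listed ones, but are neither listed nor needed, are in the scene too. Leave any orange look-alike of the deburrer alone. Leave any blue look-alike of the tool_stand alone.

How it is judged (in metres and radians):
On the way, in this order (a step that is already met when the one before it is completed fails the run):
1. the blade is inside the short post's mouth and presses on its inner edge: the cable-gland side (contact force between deburrer and short_post above 0.3 N and horizontal distance between blade_tip and short_post below 0.027 m and z of blade_tip in the frame of short_post between 0.03 and 0.087 m and x of blade_tip in the frame of short_post above 0.01 m and y of blade_tip in the frame of short_post between -0.0075 and 0.0075 m), for 0.15 s.
2. the blade is inside the short post's mouth and presses on its inner edge: one eighth round (contact force between deburrer and short_post above 0.3 N and horizontal distance between blade_tip and short_post below 0.027 m and z of blade_tip in the frame of short_post between 0.03 and 0.087 m and x of blade_tip in the frame of short_post above 0.008 m and y of blade_tip in the frame of short_post below -0.008 m), for 0.15 s.
3. the blade is inside the short post's mouth and presses on its inner edge: a quarter round (contact force between deburrer and short_post above 0.3 N and horizontal distance between blade_tip and short_post below 0.027 m and z of blade_tip in the frame of short_post between 0.03 and 0.087 m and x of blade_tip in the frame of short_post between -0.0075 and 0.0075 m and y of blade_tip in the frame of short_post below -0.01 m), for 0.15 s.
4. the blade is inside the short post's mouth and presses on its inner edge: three eighths round (contact force between deburrer and short_post above 0.3 N and horizontal distance between blade_tip and short_post below 0.027 m and z of blade_tip in the frame of short_post between 0.03 and 0.087 m and x of blade_tip in the frame of short_post below -0.008 m and y of blade_tip in the frame of short_post below -0.008 m), for 0.15 s.
5. the blade is inside the short post's mouth and presses on its inner edge: the side opposite the gland (contact force between deburrer and short_post above 0.3 N and horizontal distance between blade_tip and short_post below 0.027 m and z of blade_tip in the frame of short_post between 0.03 and 0.087 m and x of blade_tip in the frame of short_post below -0.01 m and y of blade_tip in the frame of short_post between -0.0075 and 0.0075 m), for 0.15 s.
6. the blade is inside the short post's mouth and presses on its inner edge: five eighths round (contact force between deburrer and short_post above 0.3 N and horizontal distance between blade_tip and short_post below 0.027 m and z of blade_tip in the frame of short_post between 0.03 and 0.087 m and x of blade_tip in the frame of short_post below -0.008 m and y of blade_tip in the frame of short_post above 0.008 m), for 0.15 s.
7. the blade is inside the short post's mouth and presses on its inner edge: three quarters round (contact force between deburrer and short_post above 0.3 N and horizontal distance between blade_tip and short_post below 0.027 m and z of blade_tip in the frame of short_post between 0.03 and 0.087 m and x of blade_tip in the frame of short_post between -0.0075 and 0.0075 m and y of blade_tip in the frame of short_post above 0.01 m), for 0.15 s.
8. the blade is inside the short post's mouth and presses on its inner edge: seven eighths round (contact force between deburrer and short_post above 0.3 N and horizontal distance between blade_tip and short_post below 0.027 m and z of blade_tip in the frame of short_post between 0.03 and 0.087 m and x of blade_tip in the frame of short_post above 0.008 m and y of blade_tip in the frame of short_post above 0.008 m), for 0.15 s.
9. the blade is inside the short post's mouth and presses on its inner edge: back at the cable-gland side (all of step 1), for 0.15 s.
At the end, for the whole second after the job is handed in: The deburring tool stands at rest in its stand, blade down in the bore, handle centre within 15 mm of the stand's axis and within 10 mm of its resting height, upright within 10 degrees (horizontal distance between deburrer and tool_stand below 0.015 m and z of deburrer in the frame of tool_stand between 0.143 and 0.163 m and angle between deburrer's own z axis and vertical below 0.17 rad and linear speed of deburrer below 0.02 m/s); the robot touches nothing.
It fails at once if the tool is pressed on the post with more than 20 N (the touch must be light) (contact force between deburrer and short_post above 20 N).
It also fails if it takes over 72 s, if anything falls off the work surface, if the arm or the gripper's body presses on something with over 40 N, if the wrist force passes 120 N, or if a joint passes its speed limit or range.

## Robot

A 6-joint arm with a two-finger parallel gripper is mounted at the origin on the work surface. World frame = base frame: x ahead of the robot, y to its left, z up, the work surface at z = 0. Lengths are in m, angles in degrees, forces in N, time in s.
With the tool pointing down it reaches from about 0.35 to 0.95 m from the base axis. Payload 17.4 kg.
Tool frame: the origin (TCP) lies midway between the tips of the shut fingers; the grasp point (between the pads) lies 19 mm behind it; z points along the fingers, y is the line along which they close (so a half turn about z gives the same grasp; the last joint's range is limited). The gripper opens to 93 mm and grips with 3 to 60 N. Pads are 15 mm wide; open, the fingers measure 128 mm over their backs; the gripper's body (75 mm by 188 mm) begins 65 mm behind the grasp point.
Start: joints at [-69.66, 6.646, 82.598, -0, 90.757, -2.166], TCP at [0.258, -0.624, 0.219] pointing down, gripper open.
Joint ranges: [-162.19, 162.19], [-47.58, 125.68], [4.15, 143.07], [-65.23, 245.23], [0.69, 171.88], [-170.13, 170.13]. Speed limits (degrees/s): [108.29, 108.29, 127.2, 180, 180, 180].

## Interface

Orientations are given as a 3x3 rotation matrix whose columns are the frame's x, y, z axes.
In Python, from plant import r gives the robot as it stands.
- The arm moves only by the tool carry_out, never from a script. Its argument "targets" is one flat list of numbers, 7 for each row, row after row: the shift along the world's x, y, z in units of 40 mm (1.0 is 40 mm), then the turn, a rotation vector about the world's x, y, z in degrees, then the finger opening in mm, from 0 to 93. A call has 1 to 12 rows; each row shifts and turns the commanded pose from where the row before left it; what a row does not reach is not made up. A row lasts 1/8 s, in which the tool goes at most 62.5 mm and 10.7 degrees, less where a joint would pass 70% of its speed; a pose out of reach is approached as far as the arm can. A call is refused whole if a number of a shift passes 1 or a number of a turn 10.7, either way. A call with a gripper value outside its range is refused whole. The fingers move at their own pace and stop on an object; the grip force is fixed at half the most. Time passes only in rows, so rows that do not move let the fingers close. It gives the time, the measured TCP pose, the force, the opening and the grip force at its end, in the units of the state.
- r.state(): the state, without advancing time (a new reading comes with each control period).
- r.get_image(name): name is "scene" or "side" or "wrist"; returns (picture, depth): 480x640x3 uint8, blue, green, red; 480x640 float32, m along the optical axis (not along the pixel's ray), 0 where there is no reading.
- r.calibration(name): a dict with "intrinsics" (3x3 intrinsics, pixels), "R" (3x3) and "t" (3): a world point X has camera coordinates R X + t. Camera axes: x right, y down, z forward; pixel columns grow to the right and rows downward; lengths in m; the calibration is good to about 2 mm. A picture is of the moment at which its call begins: read the wrist's pose just before it. calibration takes no time and is no camera call; for the wrist camera it gives the pose at the moment of the call.
- r.job_done(): hands the job in; it is judged then, once.
The state is a dict: "time": time; "qpos": joint angles; "qvel": joint speeds; "tau": joint torques, N m; "tool_pos": TCP position; "orientation": TCP orientation; "wrist_force": force on the tool from outside, world axes, zero at the start; "moment": the same for the moment, N m; "grip_width": finger opening in m; "gripper_force": force on a finger pad.
Only numpy, scipy, OpenCV 4.12 (cv2) and the standard library are available. Lean on these libraries where they do the work, as an engineer would, in place of code of your own. Each camera call takes 0.05 s, during which the arm holds its last target. There are 200 camera calls.

## Working session

There is one attempt and no reset: what is moved stays moved. The work goes in short steps, Python scripts to look and compute and a tool call to move; the robot and the scene stay as the last step left them, time stands still between calls to the robot, and variables do not carry over. Pictures are saved under pics/ and viewed, at most 10 in all, crops included, and the job is handed in when it is done.

Besides the shell and the picture viewer there is one more tool, called after ">>>" in YAML: its name, and indented under it one key for each argument. carry_out: Moves the arm, as the interface text tells. Its arguments: {"type":"object","properties":{"targets":{"type":"array","items":{"type":"number"}}},"required":["targets"]}

```bash
mkdir -p pics
cat > h.py <<'E'
import numpy as np, cv2
from plant import r
def snap(n):
    c=r.calibration(n); im,d=r.get_image(n); return im,d,c
def world(c,d,u,v):
    K=np.array(c["intrinsics"]);R=np.array(c["R"]);t=np.array(c["t"])
    z=d[v,u]; p=z*np.linalg.inv(K)@np.array([u,v,1.]); return R.T@(p-t)
def cloud(c,d):
    K=np.array(c["intrinsics"]);R=np.array(c["R"]);t=np.array(c["t"])
    v,u=np.mgrid[0:d.shape[0],0:d.shape[1]]
    p=np.stack([u,v,np.ones_like(u)],-1)@np.linalg.inv(K).T*d[...,None]
    return (p-t)@R
E
python3 - <<'E'
from h import *
for n in("scene","side"):
    im,d,c=snap(n); cv2.imwrite(f"pics/{n}.png",im); np.savez(f"{n}.npz",im=im,d=d,**c)
    print(n,-np.array(c["R"]).T@np.array(c["t"]))
print(r.state())
E
```

```text
scene [ 0.82392972 -0.21718047  0.65814163]
side [0.387125   0.67689881 0.54259588]
{'time': 0.1, 'qpos': array([-6.96580558e+01,  6.67204573e+00,  8.26324901e+01,  9.72713067e-04,
        9.07554871e+01, -2.16630879e+00]), 'qvel': array([ 0.07198423, -0.12389999, -0.10916231,  0.00188325,  0.0549318 ,
        0.06381506]), 'tau': array([ 1.86904785e-03, -7.22897029e+01, -6.23867083e+01,  7.80804385e-02,
        2.27561669e-02, -7.66121229e-05]), 'tool_pos': array([ 0.25832875, -0.62341502,  0.21796493]), 'orientation': array([[ 9.23824328e-01,  3.82816522e-01, -3.48250941e-04],
       [ 3.82816676e-01, -9.23823801e-01,  9.88164114e-04],
       [ 5.65630416e-05, -1.04620632e-03, -9.99999451e-01]]), 'wrist_force': array([ 0.02157734, -0.39042049,  0.77672487]), 'moment': array([ 0.0207995 ,  0.00542797, -0.03031685]), 'gripper_force': 0.0, 'grip_width': 0.09272312266943981}
```

View pics/scene.png

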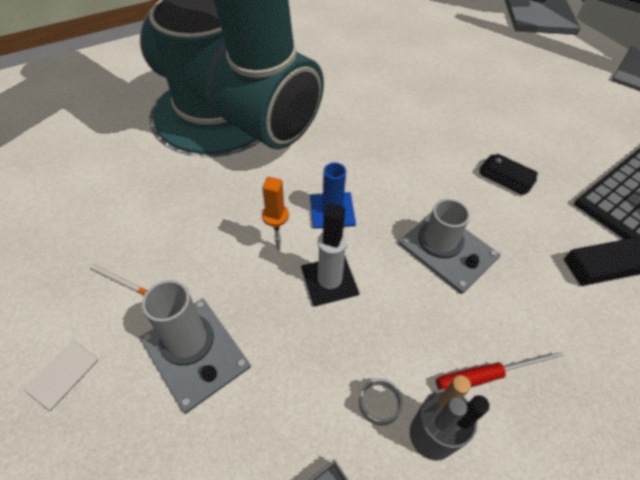

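View pics/side.png

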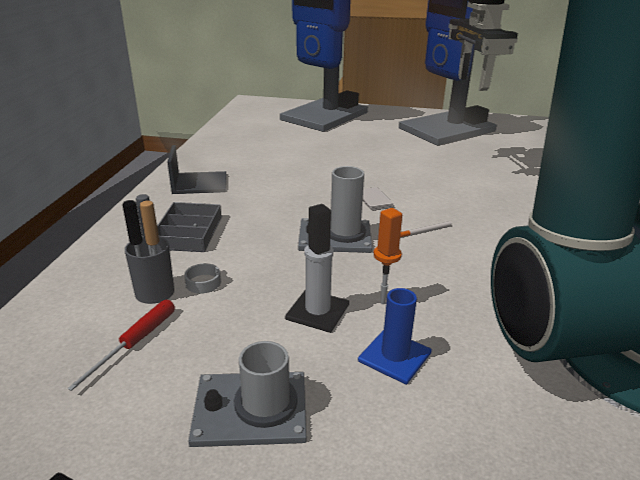

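Scene.png: the black-handled tool is at (333,225), in the aluminium stand at (330,262). The orange look-alike is at (275,195) and the blue stand at (334,185). The open posts are at (450,213), with its gland at (472,261), and at (170,298), which looks taller, with its gland at (208,373). I choose the black tool and the post at (450,213), and will check both by height and in a crop.

```bash
cat > m.py <<'E'
from h import *
from scipy.optimize import least_squares
P={};I={}
for n in("scene","side"):
    f=np.load(n+".npz"); P[n]=cloud(f,f["d"]); I[n]=f["im"]
def box(n,u0,u1,v0,v1,z0,z1):
    p=P[n][v0:v1,u0:u1].reshape(-1,3); c=I[n][v0:v1,u0:u1].reshape(-1,3).astype(int)
    m=(p[:,2]>z0)&(p[:,2]<z1); return p[m],c[m]
def circ(p):
    s=least_squares(lambda q:np.hypot(p[:,0]-q[0],p[:,1]-q[1])-q[2],[*p[:,:2].mean(0),.03],loss="soft_l1",f_scale=.001); return s.x,len(p)
def out(p,r): # fixed-radius fit of wall points
    s=least_squares(lambda q:np.hypot(p[:,0]-q[0],p[:,1]-q[1])-r,p[:,:2].mean(0),loss="soft_l1",f_scale=.001); return s.x,len(p)
for n,b in(("scene",(425,475,195,260)),("side",(236,293,338,420)),("scene",(140,200,275,350))):
    p,_=box(n,*b,.03,.2); print(n,"ztop",np.percentile(p[:,2],[90,98,99.5]))
    if b[0]==140: continue
    q,_=box(n,*b,.086,.095); print(" rim",circ(q), q.mean(0))
for n,b in(("scene",(462,482,252,270)),("side",(203,223,388,412))):
    p,c=box(n,*b,.02,.045); k=c.sum(1)<150; p=p[k]; print(n,"gland",p[:,:2].mean(0),(p.max(0)+p.min(0))/2,p.max(0)-p.min(0),len(p))
for n,b,hb in(("scene",(315,348,238,290),(320,348,203,245)),("side",(302,335,250,315),(305,333,203,253))):
    p,c=box(n,*b,.02,.10); k=c.sum(1)>200; print(n,"stand",circ(p[k]),out(p[k],.02))
    h,c=box(n,*hb,.125,.20); k=c.sum(1)<220; h=h[k]
    print(" handle",h.mean(0),np.percentile(h,[2,98],axis=0).round(4).tolist(),len(h))
    t=h[h[:,2]>.182]; print(" top",cv2.minAreaRect((t[:,:2]*1000).astype(np.float32)),t[:,2].max())
    # side normals
    rr=cv2.minAreaRect((h[:,:2]*1000).astype(np.float32)); print(" rect",rr)
    f,c=box(n,b[0]-25,b[1]+30,b[2],b[3]+20,-.01,.02)
    k=c.sum(1)<150; f=f[k]; print(" foot",cv2.minAreaRect((f[:,:2]*1000).astype(np.float32)),f[:,2].mean())
a=cv2.resize(I["scene"][180:320,230:500],None,fx=2.9,fy=2.9,interpolation=cv2.INTER_CUBIC)
cv2.imwrite("pics/crop1.png",a)
E
python3 m.py
```

```text
scene ztop [0.09031976 0.09200973 0.09284629]
 rim (array([0.53262892, 0.20799166, 0.02778923]), 337) [0.53349792 0.20749687 0.08995046]
side ztop [0.08839279 0.08982628 0.09037456]
 rim (array([0.53190282, 0.21028397, 0.02775062]), 468) [0.53179841 0.21106874 0.08860704]
scene ztop [0.14037073 0.14197959 0.14274852]
scene gland [0.59819058 0.21965224] [0.59730132 0.22066841 0.02797787] [0.01904082 0.01752736 0.01541325] 114
side gland [0.59438076 0.2278946 ] [0.59580963 0.22631793 0.02632203] [0.0209757  0.01937705 0.01251715] 207
scene stand (array([ 0.50264446, -0.00051394,  0.01970544]), 655) (array([ 5.02348224e-01, -3.33337756e-04]), 655)
 handle [ 0.5094339  -0.00501757  0.16936705] [[0.4926, -0.0166, 0.1301], [0.5194, 0.0127, 0.1903]] 784
 top ((503.70928955078125, -1.153045654296875), (26.13521385192871, 25.310165405273438), 43.594112396240234) 0.1910694636340422
 rect ((503.7821960449219, -1.7948722839355469), (26.897212982177734, 26.501819610595703), 43.13018035888672)
 foot ((504.2825927734375, -1.8552703857421875), (75.43903350830078, 76.75086212158203), 76.2864761352539) 0.011231490281066113
side stand (array([ 0.50383111, -0.00072647,  0.01957791]), 1090) (array([ 0.50390108, -0.00123177]), 1090)
 handle [0.50188849 0.00833361 0.15979794] [[0.4879, -0.0052, 0.1263], [0.5185, 0.0165, 0.1877]] 936
 top ((502.6745910644531, 2.5047740936279297), (25.159191131591797, 24.964136123657227), 45.26183319091797) 0.1884235725656951
 rect ((502.4992370605469, 2.3050003051757812), (26.636362075805664, 25.726634979248047), 41.51919937133789)
 foot ((502.58447265625, 1.7921524047851562), (80.86360931396484, 77.87942504882812), 77.00209045410156) 0.008307160893698802
```

View pics/crop1.png

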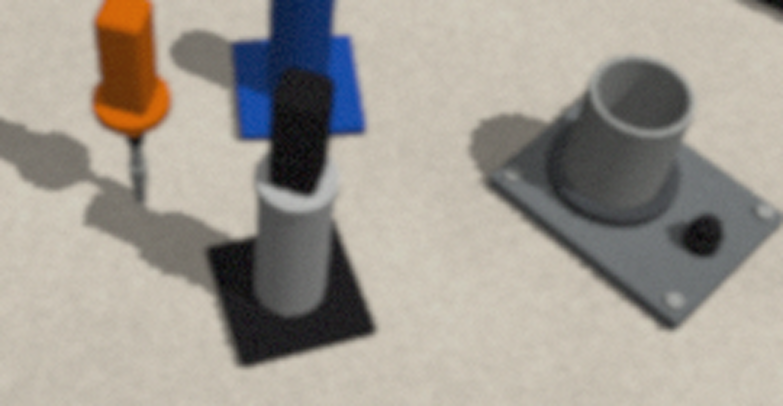

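The crop confirms the choice: the black handle stands in the aluminium stand at crop (300,130), and the post has its gland at crop (703,235). Its rim height is 0.090, against 0.140 for the other post. I still need the obstacle positions.

Run:
```python
import io,contextlib
with contextlib.redirect_stdout(io.StringIO()): from m import *
for n,b in(("scene",(258,292,175,230)),("side",(372,405,205,268))):
    p,c=box(n,*b,.03,.3); k=(c[:,2]>c[:,0]+80); print("orange",p[k].mean(0),p[k].min(0),p[k].max(0))
for n,b in(("scene",(320,350,160,205)),("side",(382,418,288,360))):
    p,c=box(n,*b,.03,.3); k=(c[:,0]>c[:,2]+60); print("blue",p[k].mean(0),p[k].max(0))
```

```text
orange [ 0.41099147 -0.04768174  0.13589981] [ 0.38956706 -0.06666906  0.09478051] [ 0.42533712 -0.0240074   0.1740146 ]
orange [ 0.40678461 -0.03508297  0.13190029] [ 0.38243498 -0.05794525  0.09138752] [ 0.42344885 -0.02225802  0.17119177]
blue [0.38248145 0.07930069 0.08709378] [0.39659958 0.09942939 0.11277495]
blue [0.37824618 0.09153041 0.07901227] [0.39572592 0.10278275 0.11135748]
```

>>> carry_out:
  targets: [0,0,0.5,0,0,0,93,0.38,0.97,0.5,0,0,2,93,0.38,0.97,0,0,0,2,93,0.38,0.97,0,0,0,2,93,0.38,0.97,0,0,0,2,93,0.38,0.97,0,0,0,2,93,0.38,0.97,0,0,0,2,93,0.38,0.97,0,0,0,2,93,0.38,0.97,0,0,0,2,93,0.38,0.97,0,0,0,2,93,0.38,0.97,0,0,0,2,93,0,0,0,0,0,0,93]

```text
time: 1.6
tool_pos: [0.4111, -0.2338, 0.2603]
orientation: [[0.735, 0.678, 0.002], [0.678, -0.735, -0.001], [0.001, 0.002, -1.0]]
wrist_force: [0.8, 0.3, -0.0]
grip_width: 0.0927
gripper_force: 0.0
```

>>> carry_out:
  targets: [0.33,0.83,0,0,0,0,93,0.33,0.83,0,0,0,0,93,0.33,0.83,0,0,0,0,93,0.33,0.83,0,0,0,0,93,0.33,0.83,0,0,0,0,93,0.33,0.83,0,0,0,0,93,0.32,0.83,0,0,0,0,93,0,0,0,0,0,0,93,0,0,0,0,0,0,93]

```text
time: 2.72
tool_pos: [0.5024, -0.004, 0.2592]
orientation: [[0.737, 0.675, 0.0], [0.675, -0.737, -0.0], [-0.0, 0.0, -1.0]]
wrist_force: [-0.0, -0.7, -0.6]
grip_width: 0.0932
gripper_force: 0.0
```

Run:
```python
from h import *
im,d,c=snap("wrist"); cv2.imwrite("pics/w1.png",im); P=cloud(c,d)
m=(P[...,2]>.18)&(P[...,2]<.195)&(d>0)&(im.astype(int).sum(2)<200)
m&=np.hypot(P[...,0]-.503,P[...,1])<.03
q=P[m]; print(len(q),cv2.minAreaRect((q[:,:2]*1000).astype(np.float32)),q.mean(0))
m=(P[...,2]>.085)&(P[...,2]<.095)&(np.hypot(P[...,0]-.532,P[...,1]-.209)<.045); print(m.sum(),P[m].mean(0) if m.any() else 0)
print(-c["R"].T@c["t"],c["R"][2])
```

```text
943 ((503.9995422363281, 1.0974388122558594), (24.885643005371094, 24.785255432128906), 41.95485305786133) [0.50916208 0.00216107 0.18712123]
648 [0.51676338 0.19431602 0.08959482]
[0.55788474 0.0476659  0.42540651] [-0.19993929 -0.18289818 -0.96258638]
```

View pics/w1.png

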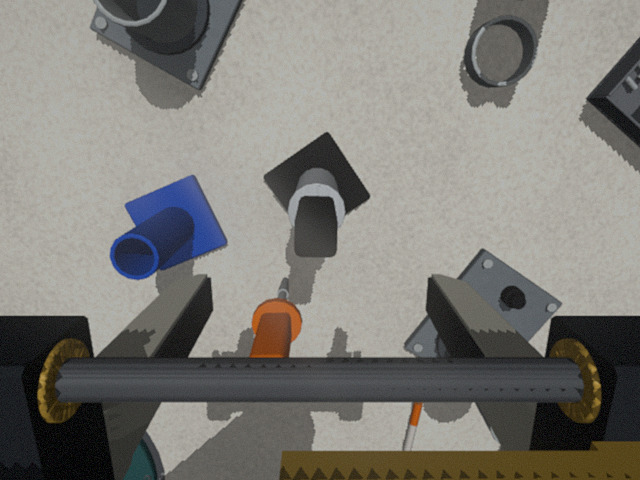

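The picture shows the black handle at (316,225), square to and between the fingers, with the short post's rim at top left (130,0). I'll descend and grip.

>>> carry_out:
  targets: [0.03,0.11,-0.4,0,0,0,93,0,0,-0.6,0,0,0,93,0,0,-0.6,0,0,0,93,0,0,-0.6,0,0,0,93,0,0,-0.5,0,0,0,93,0,0,-0.4,0,0,0,93,0,0,0,0,0,0,93,0,0,0,0,0,0,93]

```text
time: 3.78
tool_pos: [0.5039, 0.0011, 0.1354]
orientation: [[0.737, 0.676, 0.001], [0.676, -0.737, -0.0], [0.001, 0.001, -1.0]]
wrist_force: [0.2, -0.5, -0.2]
grip_width: 0.093
gripper_force: 0.0
```

>>> carry_out:
  targets: [0,0,0,0,0,0,50,0,0,0,0,0,0,36,0,0,0,0,0,0,20,0,0,0,0,0,0,10,0,0,0,0,0,0,0,0,0,0,0,0,0,0,0,0,0,0,0,0,0,0,0,0,0,0,0,0,0,0,0,0,0,0,0]

```text
time: 4.9
tool_pos: [0.5036, 0.0012, 0.1346]
orientation: [[0.737, 0.676, 0.0], [0.676, -0.737, -0.0], [0.0, 0.0, -1.0]]
wrist_force: [1.2, -0.1, -0.5]
grip_width: 0.0257
gripper_force: 30.0
```

>>> carry_out:
  targets: [0,0,0.2,0,0,0,0,0,0,0.4,0,0,0,0,0,0,0.6,0,0,0,0,0,0,0.7,0,0,0,0,0,0,0.7,0,0,0,0,0,0,0.5,0,0,0,0,0,0,0.2,0,0,0,0,0,0,0,0,0,0,0]

```text
time: 5.9
tool_pos: [0.5036, 0.0012, 0.2666]
orientation: [[0.737, 0.676, 0.0], [0.676, -0.737, 0.0], [0.0, 0.0, -1.0]]
wrist_force: [-0.1, -0.4, -2.6]
grip_width: 0.0258
gripper_force: 30.0
```

>>> carry_out:
  targets: [0.05,0.4,0,0,0,0,0,0.1,0.7,0,0,0,0,0,0.1,0.8,0,0,0,0,0,0.1,0.8,0,0,0,0,0,0.1,0.8,0,0,0,0,0,0.1,0.8,0,0,0,0,0,0.1,0.6,0,0,0,0,0,0.05,0.3,0,0,0,0,0,0,0,0,0,0,0,0,0,0,0,0,0,0,0,0,0,0,0,0,0]

```text
$.targets: bad value
```

Run:
```python
from h import *
from scipy.optimize import least_squares
print(r.state()["tool_pos"])
A=[]
for n in("scene","side","wrist"):
    im,d,c=snap(n); P=cloud(c,d); np.savez(f"b_{n}.npz",im=im,d=d,**c)
    rr=np.hypot(P[...,0]-.532,P[...,1]-.209)
    m=(P[...,2]>.085)&(P[...,2]<.095)&(rr<.04)&(d>0)
    q=P[m]; 
    if len(q)>50:
        s=least_squares(lambda x:np.hypot(q[:,0]-x[0],q[:,1]-x[1])-x[2],[.532,.209,.028],loss="soft_l1",f_scale=.001).x; print(n,"rim",s,len(q))
        th=np.arctan2(q[:,1]-s[1],q[:,0]-s[0]); print("  cover",np.histogram(th,8,(-np.pi,np.pi))[0])
    for z0,z1 in((.15,.165),(.165,.18),(.235,.27)):
        m=(P[...,2]>z0)&(P[...,2]<z1)&(rr<.03)&(d>0); q=P[m]
        if len(q): print("  tool",z0,q.mean(0).round(4),len(q))
    if n!="wrist": A.append(im[130:330,200:500] if n=="side" else im[100:300,330:630])
cv2.imwrite("pics/b.png",cv2.resize(np.hstack(A),(800,267)))
```

```text
[0.50360067 0.00121912 0.26664163]
scene rim [0.53248519 0.20784276 0.0277416 ] 365
  cover [29 47 55 55 31 46 55 47]
side rim [0.53193512 0.21044921 0.02775774] 541
  cover [49 70 73 61 52 76 91 69]
wrist rim [0.53185521 0.20951833 0.02760557] 739
  cover [181 216 163   0   0   0   0 179]
```

View pics/b.png

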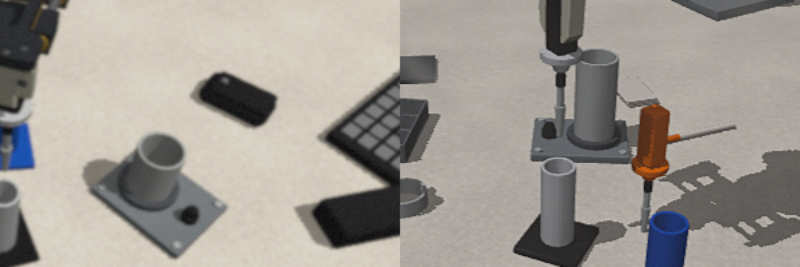

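The picture shows the tool lifted clear of the stand (right half, blade at (560,110)). That move was refused because its row length was wrong, so I'll resend it.

>>> carry_out:
  targets: [0.06,0.4,0,0,0,0,0,0.1,0.7,0,0,0,0,0,0.1,0.8,0,0,0,0,0,0.1,0.8,0,0,0,0,0,0.1,0.8,0,0,0,0,0,0.1,0.8,0,0,0,0,0,0.1,0.6,0,0,0,0,0,0.05,0.3,0,0,0,0,0,0,0,0,0,0,0,0,0,0,0,0,0,0,0]

```text
time: 7.3
tool_pos: [0.5319, 0.2087, 0.2666]
orientation: [[0.737, 0.675, -0.0], [0.675, -0.737, -0.0], [-0.0, 0.0, -1.0]]
wrist_force: [1.0, -0.9, -1.0]
grip_width: 0.0261
gripper_force: 30.0
```

Run:
```python
from h import *
print(r.state()["tool_pos"])
A=[]
for n in("scene","side"):
    im,d,c=snap(n); P=cloud(c,d); np.savez(f"b_{n}.npz",im=im,d=d,**c)
    rr=np.hypot(P[...,0]-.532,P[...,1]-.209)
    for z0,z1 in((.152,.165),(.165,.18),(.18,.19)):
        m=(P[...,2]>z0)&(P[...,2]<z1)&(rr<.03)&(d>0); q=P[m]
        if len(q): print(n,"tool",z0,np.median(q,0).round(4),q.mean(0).round(4),len(q))
    # project expected tip
    X=np.array([*r.state()["tool_pos"][:2],r.state()["tool_pos"][2]-.1166]); k=c["intrinsics"]@(c["R"]@X+c["t"]); print(n,"tip px",k[:2]/k[2])
    Y=c["intrinsics"]@(c["R"]@np.array([.532,.2093,.09])+c["t"]); print("axis px",Y[:2]/Y[2])
    u,v=(Y[:2]/Y[2]).astype(int); u=min(max(u,75),565)
    A.append(cv2.resize(im[v-110:v+40,u-75:u+75],(400,400),interpolation=cv2.INTER_CUBIC)); print(u-75,v-110)
cv2.imwrite("pics/b2.png",np.hstack(A))
```

```text
[0.53190633 0.20870001 0.26660427]
scene tool 0.152 [0.5323 0.2047 0.1593] [0.532  0.2051 0.1592] 30
scene tool 0.165 [0.5331 0.2041 0.1732] [0.5328 0.2045 0.173 ] 46
scene tool 0.18 [0.5336 0.2043 0.1869] [0.5326 0.2049 0.1859] 53
scene tip px [460.30906485 187.68106219]
axis px [450.76140931 212.49887193]
375 102
side tool 0.152 [0.5303 0.2101 0.1586] [0.5304 0.21   0.1584] 61
side tool 0.165 [0.5298 0.2112 0.1732] [0.5301 0.2109 0.1731] 91
side tool 0.18 [0.5298 0.2106 0.1856] [0.5302 0.2104 0.1852] 83
side tip px [261.26997546 316.52520409]
axis px [262.981162   356.44625321]
187 246
```

View pics/b2.png

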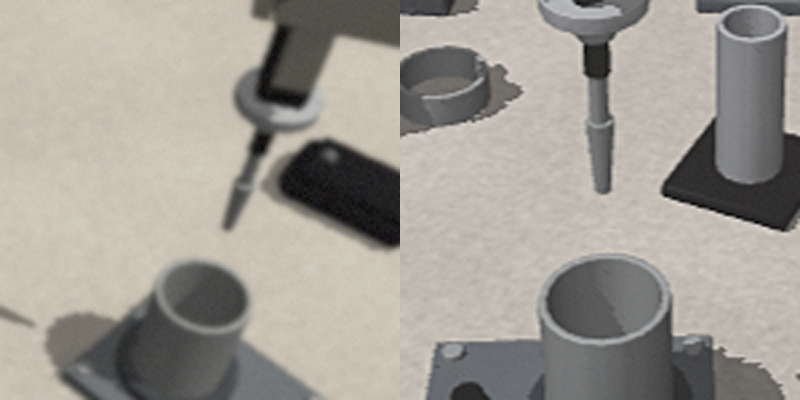

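The picture shows the blade upright above the bore. In the side half the tip is at (602,190) and the rim centre at (605,298). In the scene half they are at (227,228) and (203,296). Both match the predicted pixels to within about 1 mm, so I'll work out the circle.

```bash
cat > circ.py <<'E'
import numpy as np
from h import r
a=np.radians(12.7-10*np.arange(0,39)); R=.0275
p=np.c_[np.cos(a),np.sin(a)]*R/.04
print("in",p[0]); q=np.round(p,2)
d=np.diff(q,axis=0)
for k in range(0,38,12): print(d[k:k+12].round(2).tolist())
E
python3 circ.py
```

```text
in [0.67068    0.15114427]
[[0.02, -0.12], [-0.01, -0.12], [-0.02, -0.11], [-0.05, -0.12], [-0.06, -0.1], [-0.08, -0.09], [-0.1, -0.07], [-0.1, -0.05], [-0.12, -0.04], [-0.12, -0.02], [-0.12, 0.01], [-0.11, 0.02]]
[[-0.12, 0.05], [-0.1, 0.06], [-0.09, 0.08], [-0.07, 0.1], [-0.05, 0.1], [-0.04, 0.12], [-0.02, 0.12], [0.01, 0.12], [0.02, 0.11], [0.05, 0.12], [0.06, 0.1], [0.08, 0.09]]
[[0.1, 0.07], [0.1, 0.05], [0.12, 0.04], [0.12, 0.02], [0.12, -0.01], [0.11, -0.02], [0.12, -0.05], [0.1, -0.06], [0.09, -0.08], [0.07, -0.1], [0.05, -0.1], [0.04, -0.12]]
[[0.02, -0.12], [-0.01, -0.12]]
```

>>> carry_out:
  targets: [0,0.01,-0.3,0,0,0,0,0,0,-0.4,0,0,0,0,0,0,-0.4,0,0,0,0,0,0,-0.4,0,0,0,0,0,0,-0.3,0,0,0,0,0,0,-0.08,0,0,0,0,0,0,0,0,0,0,0,0,0,0,0,0,0,0]

```text
time: 8.4
tool_pos: [0.5322, 0.2097, 0.1921]
orientation: [[0.737, 0.676, 0.001], [0.676, -0.737, 0.0], [0.001, 0.0, -1.0]]
wrist_force: [-0.0, 0.6, -1.6]
grip_width: 0.0257
gripper_force: 30.0
```

>>> carry_out:
  targets: [0.25,0.05,0,0,0,0,0,0.22,0.05,0,0,0,0,0,0.12,0.03,0,0,0,0,0,0.08,0.02,0,0,0,0,0,0,0,0,0,0,0,0,0,0,0,0,0,0,0,0,0,0,0,0,0,0,0,0,0,0,0,0,0,0,0,0,0,0,0,0]

```text
time: 9.52
tool_pos: [0.5587, 0.2156, 0.1914]
orientation: [[0.737, 0.676, -0.0], [0.676, -0.737, -0.0], [-0.0, -0.0, -1.0]]
wrist_force: [-0.8, -0.5, -2.4]
grip_width: 0.0258
gripper_force: 30.0
```

Run:
```python
from h import *
F=[];A=[]
for n in("scene","side")*3:
    im,d,c=snap(n); F.append(r.state()["wrist_force"])
    if len(A)<2:
        Y=c["intrinsics"]@(c["R"]@np.array([.532,.2093,.09])+c["t"]); u,v=(Y[:2]/Y[2]).astype(int)
        A.append(cv2.resize(im[v-75:v+45,u-60:u+60],(400,400),interpolation=cv2.INTER_CUBIC))
print(np.mean(F,0),np.std(F,0),r.state()["tool_pos"])
cv2.imwrite("pics/c.png",np.hstack(A))
```

```text
[-1.16075363 -0.52262763 -1.99275201] [0.32940925 0.15553211 0.3196114 ] [0.5587553  0.2155878  0.19142817]
```

View pics/c.png

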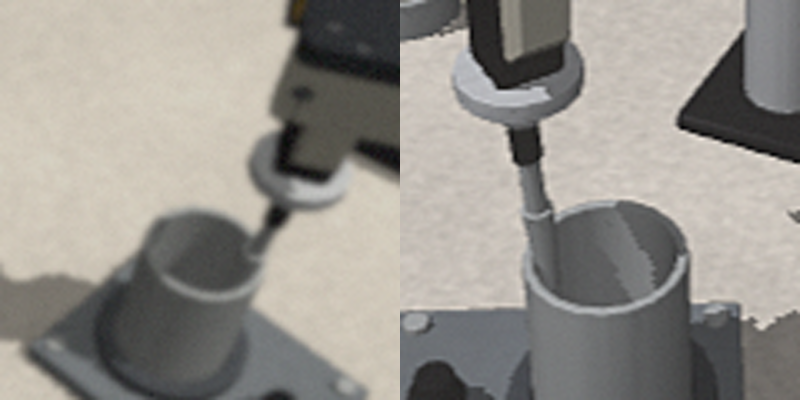

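The blade leans against the gland-side rim (side half, (540,225); gland at (435,380)) with about 1.2 N on it. I'll run the circle clockwise.

>>> carry_out:
  targets: [0.02,-0.12,0,0,0,0,0,-0.01,-0.12,0,0,0,0,0,-0.02,-0.11,0,0,0,0,0,-0.05,-0.12,0,0,0,0,0,-0.06,-0.1,0,0,0,0,0,-0.08,-0.09,0,0,0,0,0,-0.1,-0.07,0,0,0,0,0,-0.1,-0.05,0,0,0,0,0,-0.12,-0.04,0,0,0,0,0,-0.12,-0.02,0,0,0,0,0,0,0,0,0,0,0,0,0,0,0,0,0,0,0]

```text
time: 11.32
tool_pos: [0.5333, 0.1821, 0.1915]
orientation: [[0.737, 0.676, 0.0], [0.676, -0.737, 0.0], [0.0, 0.0, -1.0]]
wrist_force: [1.8, 0.6, -0.2]
grip_width: 0.0259
gripper_force: 30.0
```

Run:
```python
from h import *
F=[]
for i in range(6): r.get_image("side"); F.append(r.state()["wrist_force"])
print(np.mean(F,0)); p=r.state()["tool_pos"]; v=p[:2]-[.532,.2093]; print(p,np.hypot(*v),np.degrees(np.arctan2(v[1],v[0])))
```

```text
[ 0.54962172  1.99931204 -0.87134185]
[0.53325414 0.18201539 0.19148589] 0.02731342217193921 -87.3682439600135
```

>>> carry_out:
  targets: [-0.12,0.01,0,0,0,0,0,-0.11,0.02,0,0,0,0,0,-0.12,0.05,0,0,0,0,0,-0.1,0.06,0,0,0,0,0,-0.09,0.08,0,0,0,0,0,-0.07,0.1,0,0,0,0,0,-0.05,0.1,0,0,0,0,0,-0.04,0.12,0,0,0,0,0,-0.02,0.12,0,0,0,0,0,0,0,0,0,0,0,0,0,0,0,0,0,0,0]

```text
time: 13.0
tool_pos: [0.5044, 0.2084, 0.1914]
orientation: [[0.737, 0.676, -0.0], [0.676, -0.737, -0.0], [-0.0, -0.0, -1.0]]
wrist_force: [2.2, -0.1, -0.5]
grip_width: 0.0256
gripper_force: 30.0
```

```bash
cat > f.py <<'E'
from h import *
F=[]
for i in range(6): r.get_image("side"); F.append(r.state()["wrist_force"])
print(np.mean(F,0)); p=r.state()["tool_pos"]; v=p[:2]-[.532,.2093]; print(p,np.hypot(*v),np.degrees(np.arctan2(v[1],v[0])))
E
python3 f.py
```

```text
[ 1.84364307 -0.56473885 -0.96637398]
[0.50439104 0.20830187 0.19142454] 0.027626992905559002 -177.92952332646908
```

>>> carry_out:
  targets: [0.01,0.12,0,0,0,0,0,0.02,0.11,0,0,0,0,0,0.05,0.12,0,0,0,0,0,0.06,0.1,0,0,0,0,0,0.08,0.09,0,0,0,0,0,0.1,0.07,0,0,0,0,0,0.1,0.05,0,0,0,0,0,0.12,0.04,0,0,0,0,0,0.12,0.02,0,0,0,0,0,0,0,0,0,0,0,0,0,0,0,0,0,0,0]

```text
time: 14.68
tool_pos: [0.5307, 0.2371, 0.1914]
orientation: [[0.737, 0.676, -0.0], [0.676, -0.737, 0.0], [-0.0, -0.0, -1.0]]
wrist_force: [-1.0, -1.2, -2.6]
grip_width: 0.0259
gripper_force: 30.0
```

```bash
python3 f.py
```

```text
[-0.60421282 -0.99447333 -1.86255288]
[0.53068099 0.23717067 0.19146178] 0.027901859541511018 92.70955987952112
```

>>> carry_out:
  targets: [0.12,-0.01,0,0,0,0,0,0.11,-0.02,0,0,0,0,0,0.12,-0.05,0,0,0,0,0,0.1,-0.06,0,0,0,0,0,0.09,-0.08,0,0,0,0,0,0.07,-0.1,0,0,0,0,0,0.05,-0.1,0,0,0,0,0,0.04,-0.12,0,0,0,0,0,0.02,-0.12,0,0,0,0,0,0,0,0,0,0,0,0,0,0,0,0,0,0,0,0,0,0,0,0,0,0]

```text
time: 16.48
tool_pos: [0.5595, 0.2109, 0.1915]
orientation: [[0.737, 0.676, 0.0], [0.676, -0.737, 0.0], [0.0, 0.0, -1.0]]
wrist_force: [-1.7, -0.1, -1.0]
grip_width: 0.026
gripper_force: 30.0
```

```bash
python3 f.py
```

```text
[-1.25727818  0.47948005 -0.95607183]
[0.55956278 0.21085664 0.19146003] 0.027606700905249453 3.232414450706305
```

>>> carry_out:
  targets: [-0.3,-0.02,0,0,0,0,0,-0.39,-0.02,0,0,0,0,0,0,0,0,0,0,0,0,0,0,0.4,0,0,0,0,0,0,0.6,0,0,0,0,0,0,0.6,0,0,0,0,0,0,0.28,0,0,0,0,0,0,0,0,0,0,0,0,0,0,0,0,0,0]

```text
time: 17.9
tool_pos: [0.5318, 0.2091, 0.2657]
orientation: [[0.737, 0.676, -0.001], [0.676, -0.737, -0.0], [-0.001, -0.0, -1.0]]
wrist_force: [-0.9, 0.2, -1.7]
grip_width: 0.0258
gripper_force: 30.0
```

>>> carry_out:
  targets: [-0.06,-0.4,0,0,0,0,0,-0.1,-0.7,0,0,0,0,0,-0.1,-0.8,0,0,0,0,0,-0.1,-0.8,0,0,0,0,0,-0.1,-0.8,0,0,0,0,0,-0.1,-0.8,0,0,0,0,0,-0.1,-0.6,0,0,0,0,0,-0.05,-0.3,0,0,0,0,0,0,0,0,0,0,0,0,0,0,0,0,0,0,0]

```text
time: 19.15
tool_pos: [0.5036, 0.0017, 0.2665]
orientation: [[0.737, 0.676, -0.0], [0.676, -0.737, 0.0], [0.0, -0.0, -1.0]]
wrist_force: [-0.3, 0.3, -1.6]
grip_width: 0.0258
gripper_force: 30.0
```

Run:
```python
from h import *
A=[]
for n in("scene","side"):
    im,d,c=snap(n); Y=c["intrinsics"]@(c["R"]@np.array([.5034,.0,.11])+c["t"]); u,v=(Y[:2]/Y[2]).astype(int)
    A.append(cv2.resize(im[v-110:v+40,u-75:u+75],(400,400),interpolation=cv2.INTER_CUBIC))
    X=np.array([.5036,.0012,.1495]); k=c["intrinsics"]@(c["R"]@X+c["t"]); print(n,"tip crop px",(k[:2]/k[2]-[u-75,v-110])*2.667,"axis",(Y[:2]/Y[2]-[u-75,v-110])*2.667)
cv2.imwrite("pics/d.png",np.hstack(A)); print(r.state()["tool_pos"])
```

```text
scene tip crop px [207.69908178 249.96276056] axis [202.53168329 293.48678291]
side tip crop px [200.97927544 234.76240051] axis [200.53917961 294.92392006]
[0.50363065 0.00180881 0.26654816]
```

View pics/d.png

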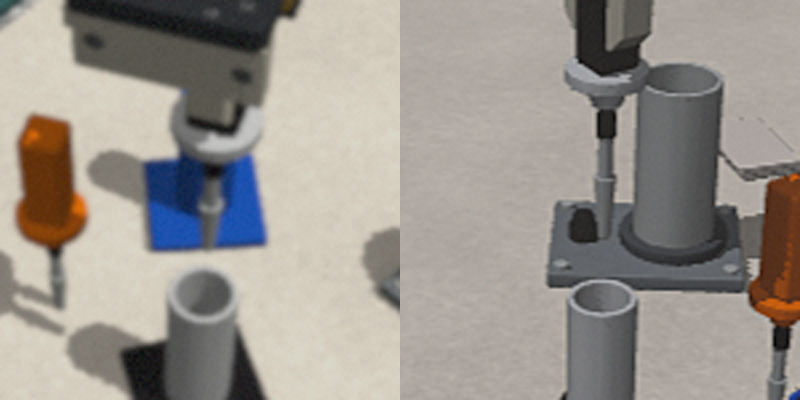

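The picture shows the blade straight and above the stand's bore, with the tip at (208,247) and tube centre at (203,293) in the scene half. I'll lower it.

>>> carry_out:
  targets: [0,-0.01,-0.3,0,0,0,0,0,0,-0.5,0,0,0,0,0,0,-0.6,0,0,0,0,0,0,-0.6,0,0,0,0,0,0,-0.6,0,0,0,0,0,0,-0.4,0,0,0,0,0,0,-0.2,0,0,0,0,0,0,-0.07,0,0,0,0,0,0,0,0,0,0,0,0,0,0,0,0,0,0]

```text
time: 20.5
tool_pos: [0.5038, 0.0008, 0.1365]
orientation: [[0.737, 0.676, 0.001], [0.676, -0.737, -0.0], [0.001, 0.001, -1.0]]
wrist_force: [-0.5, -0.3, -0.7]
grip_width: 0.0259
gripper_force: 30.0
```

>>> carry_out:
  targets: [0,0,-0.02,0,0,0,0,0,0,0,0,0,0,0,0,0,0,0,0,0,30,0,0,0,0,0,0,36,0,0,0,0,0,0,50,0,0,0,0,0,0,93,0,0,0,0,0,0,93,0,0,0,0,0,0,93,0,0,0,0,0,0,93]

```text
time: 21.62
tool_pos: [0.5035, 0.0008, 0.135]
orientation: [[0.737, 0.676, -0.0], [0.676, -0.737, -0.0], [-0.0, -0.0, -1.0]]
wrist_force: [-0.2, 0.7, -0.6]
grip_width: 0.0815
gripper_force: 0.0
```

>>> carry_out:
  targets: [0,0,0.2,0,0,0,93,0,0,0.5,0,0,0,93,0,0,0.7,0,0,0,93,0,0,0.7,0,0,0,93,0,0,0.7,0,0,0,93,0,0,0.4,0,0,0,93,0,0,0,0,0,0,93,0,0,0,0,0,0,93]

```text
time: 22.62
tool_pos: [0.5033, 0.0008, 0.2621]
orientation: [[0.737, 0.676, -0.001], [0.676, -0.737, 0.0], [-0.001, -0.001, -1.0]]
wrist_force: [0.2, 0.3, 0.1]
grip_width: 0.0929
gripper_force: 0.0
```

Run:
```python
from h import *
A=[]
for n in("scene","side"):
    im,d,c=snap(n); P=cloud(c,d)
    m=(P[...,2]>.16)&(P[...,2]<.2)&(np.hypot(P[...,0]-.5035,P[...,1])<.03)&(d>0); print(P[m][:,2].max(),P[m].mean(0))
    Y=c["intrinsics"]@(c["R"]@np.array([.5034,.0,.11])+c["t"]); u,v=(Y[:2]/Y[2]).astype(int)
    A.append(cv2.resize(im[v-90:v+60,u-75:u+75],(400,400)))
cv2.imwrite("pics/e.png",np.hstack(A)); print(r.state()["tool_pos"],r.state()["time"])
```

```text
0.19141382727111403 [ 0.50774393 -0.00383375  0.18135587]
0.18870592874339015 [0.5021419  0.00713826 0.17679907]
[0.50328043 0.00080903 0.26195665] 22.725
```

View pics/e.png

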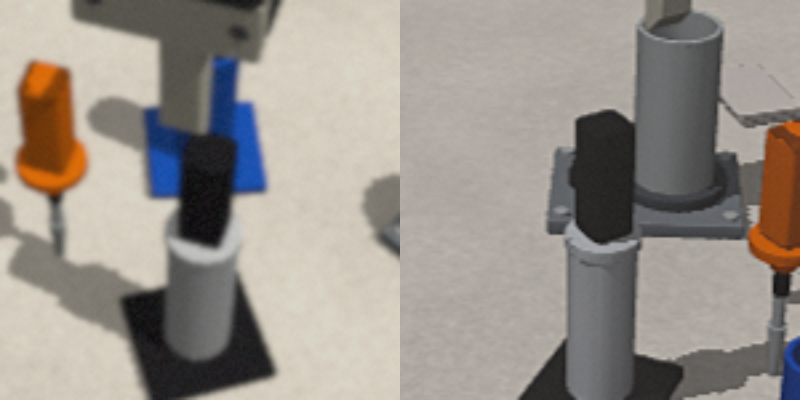

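The tool stands upright in its stand (side half, (605,175)). Its top is at the same height as before, and the gripper is clear.

```bash
python3 -c "
from plant import r
print(r.job_done())"
```

```text
the job is handed in; nothing more can be done
None
```

I deburred the short post's inner edge in one full clockwise lap from the gland side, with about 1–2 N of contact wherever I stopped to check it. The tool is back upright in its stand and released, and the job was handed in at about 23 s; no verdict came back.

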